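# Find the concealed catch of the locked sample box by feel and press it

### The arm

A 6-joint arm with a two-finger parallel gripper is mounted at the origin on a cart in front of the work surface, level with it; the furniture and walls round the work are solid. World frame = base frame: x ahead of the robot, y to its left, z up, the work surface at z = 0. Lengths are in mm, angles in rad, forces in N, time in s.
With the tool pointing down it reaches from about 275 to 775 mm from the base axis. Payload 14.6 kg.
Tool frame: the origin (TCP) lies midway between the tips of the shut fingers; the grasp point (between the pads) lies 19 mm behind it; z points along the fingers, y is the line along which they close (so a half turn about z gives the same grasp; the last joint's range is limited). The gripper opens to 85 mm and grips with 20 to 120 N. Pads are 22 mm wide; open, the fingers measure 114 mm over their backs; the gripper's body (76 mm by 85 mm) begins 54 mm behind the grasp point. The pads swing forward as they close: fully open they stand 13 mm farther back than shut.
Start: joints at [-1.276, 0.263, -0.048, 1.259, 0, 1.415], TCP at [228.257, -472.787, 231.278] pointing down, gripper open.
Joint ranges: [-2.65, 2.65], [-0.89, 1.7], [-1.18, 1.37], [-2.13, 2.11], [-1.35, 1.29], [-3.14, 3.14]. Speed limits (rad/s): [1.89, 1.89, 2.57, 2.79, 3.14, 3.14].

### API

Orientations are given as a rotation vector (axis times angle).
In Python, from station import env gives the robot as it stands. The module is installed in compiled form; this text tells all that it offers.
- The arm moves only by the tool carry_out, never from a script. Its argument "series" is a list of rows, each an object of numbers: "tx", "ty", "tz": the shift along the tool's x, y, z as a fraction of full scale; "spin": the turn about the tool's z as a fraction of full scale; "fingers": the opening in per cent of the stroke, from 0 (shut) to 100 (fully open). A call has 1 to 20 rows; each row shifts and turns the commanded pose from where the row before left it, along the tool's axes as they then stand; what a row does not reach is not made up. Full scale, the value 1, is 0.5 m for a shift and 180 degrees for a turn. A row lasts 1/8 s, in which the tool goes at most 62.5 mm and 10.7 degrees, less where a joint would pass 70% of its speed; a pose out of reach is approached as far as the arm can. A call with a number of a shift or a turn outside -1 to 1 is refused whole. A call with a gripper value outside its range is refused whole. The fingers move at their own pace and stop on an object; "grip_force" is the grip in N (left out, the last holds). Time passes only in rows, so rows that do not move let the fingers close. It gives the time, the measured TCP pose, the force, the opening and the grip force at its end, in the units of the state.
- env.get_state(): the state, without advancing time (a new reading comes with each control period).
- env.capture(name): name is "scene" or "top" or "wrist"; returns (picture, depth): 480x640x3 uint8, red, green, blue; 480x640 float32, mm along the optical axis (not along the pixel's ray), 0 where there is no reading.
- env.get_calibration(name): a dict with "fx", "fy", "cx", "cy" (pixels), "pose" (4x4, takes a point from camera to world coordinates). Camera axes: x right, y down, z forward; pixel columns grow to the right and rows downward; lengths in mm; the calibration is good to about 2 mm. A picture is of the moment at which its call begins: read the wrist's pose just before it. get_calibration takes no time and is no camera call; for the wrist camera it gives the pose at the moment of the call.
- env.hand_in(): hands the job in; it is judged then, once.
Trained networks look in the newest picture that a camera, given by its name, has taken for a name from the list of things; names that differ only in an ending like _2 or _b are one class to them, and where a whole thing is asked for, a point or a joint stands for the part that bears it (a point fixed in the world has none). Each returns a list of dicts, best first, with "p" (0 to 1); they miss things now and then, are a little off and sometimes report something else, mostly with a low value. They report only what shows in the picture. A call takes as long as a camera call.
- env.recognise(thing, camera): "position" ([x, y, z] in mm, in world coordinates, good to about 4 mm: the middle of the surface that is visible of it).
- env.masks_of(thing, camera): "pixels" (480x640 bool, what is visible of it).
The state is a dict: "clock": time; "joints": joint angles; "dq": joint speeds; "tau": joint torques, N m; "tcp_pos": TCP position; "tcp_rot": TCP orientation; "force": force on the tool from outside, world axes, zero at the start; "wrist_torque": the same for the moment, N m; "opening": finger opening in mm; "grip_force": force on a finger pad.
Only numpy, scipy, OpenCV 4.12 (cv2) and the standard library are available. Lean on these libraries where they do the work, as an engineer would, in place of code of your own. Each camera call takes 0.05 s, during which the arm holds its last target. There are 200 camera calls.

### The job

The flat top of the grey sample box has six identical sunken plates; five are dummies fixed solid and one, which cannot be told by eye, is the concealed catch. Feel across the top with the fingertips, pressing gently on the plates until you find the one that gives, and press it fully home so that the drawer pops out at the front. Do not touch or pull the drawer, grasp nothing, leave the small things on and around the box where they are, and finish clear of everything.

Things in the scene. Friction and masses are not known exactly. Their poses are not given: they have to be found in the camera images.
- box: grey metal box fixed to the bench, 200 mm deep (its x), 240 mm wide (its y), 75 mm tall; origin at the centre of its underside, z up. Its front with the drawer faces its -x, roughly toward the robot; the top cover is flat
- cover (a point): centre of the top cover's face, axes as the box's. Six 48 mm square openings in the cover, in two rows of three: centres at x = -45 and +19 mm, y = +64, 0 and -64 mm from here. In each a 46 mm square plate of the same grey metal, face 2 mm below the cover. Five are rigid; one, a different one each time, is the catch
- catch (a joint): how far the catch plate is pressed straight down: 0 = out (face 2 mm below the cover), 0.006 m = fully home on a hard stop (8 mm below the cover). It gives at 3 to 5 N, has no spring and stays where it is left. Closed fingertips up to 40 mm across fit in its opening
- drawer (a joint): how far the drawer stands out of the front of the box, toward the box's -x: 0 = shut and flush, 0.024 m = popped out; it is driven by the catch (4 mm for each mm) and has no handle
- spanner: open-ended steel spanner, 132 x 25 x 5 mm, lying on the rear margin of the box's top cover; origin under its middle; a bystander
- dropper_bottle_1: small amber dropper bottle with black cap, 32 mm across, 68 mm tall, standing on the bench to the right of the box; origin at the centre of its foot; a bystander
- dropper_bottle_2: the same kind of dropper bottle, to the left of the box; a bystander
- screw_cap_2: loose blue screw cap, 54 mm across, 28 mm tall, on the bench to the right of the box; origin under its centre; a bystander
- beaker_100: small clear beaker, 58 mm across, 69 mm tall, to the left of the box; origin at the centre of its foot; a bystander
- vial_4: small capped sample vial, 12 mm across, 32 mm tall, to the left of the box; origin at the centre of its foot; a bystander

How it is judged:
By the outcome, as a careful person would: the job done as asked, in the order asked, and still so for the second after the job is handed in, with the robot touching nothing.
It also fails if it takes over 58 s, if anything falls off the work surface, if the arm or the gripper's body presses on something with over 40 N, if the wrist force passes 120 N, or if a joint passes its speed limit or range.

## Working session

There is one attempt and no reset: what is moved stays moved. The work goes in short steps, Python scripts to look and compute and a tool call to move; the robot and the scene stay as the last step left them, time stands still between calls to the robot, and variables do not carry over. Pictures are saved under pics/ and viewed, at most 10 in all, crops included, and the job is handed in when it is done.

Besides the shell and the picture viewer there is one more tool, called after ">>>" by a JSON object that holds its "api" and its "payload". carry_out: Moves the arm, as the interface text tells. Shift numbers are shares of 0.5 m and turn numbers shares of 180 degrees, none past 1 either way. Its arguments: {"type":"object","properties":{"series":{"type":"array"},"grip_force":{"type":"number"}},"required":["series"]}

```bash
mkdir -p pics; cat > h.py <<'E'
import numpy as np, cv2
from station import env
from scipy.spatial.transform import Rotation as R
def pts(name,d):
    c=env.get_calibration(name);v,u=np.mgrid[:480,:640]
    P=np.stack([(u-c["cx"])/c["fx"]*d,(v-c["cy"])/c["fy"]*d,d],-1)
    T=np.array(c["pose"]);return P@T[:3,:3].T+T[:3,3]
E
python3 - <<'E'
from h import *
s=env.get_state();print(s)
for n in("top","scene"):
    p,d=env.capture(n);cv2.imwrite(f"pics/{n}0.png",p[:,:,::-1]);np.save(n+"_d.npy",d)
    P=pts(n,d);np.save(n+"_P.npy",P)
    for t in("box","spanner","dropper_bottle_1","screw_cap_2","beaker_100","vial_4"):
        for r in env.recognise(t,n)[:3]: print(n,t,np.round(r["position"]),round(r["p"],2))
P=np.load("top_P.npy");m=(np.load("top_d.npy")>0)&(abs(P[...,2]-75)<6)
v,u=np.nonzero(m);xy=P[m][:,:2];print(len(xy),np.median(P[m][:,2]))
n,l,st,ce=cv2.connectedComponentsWithStats(m.astype(np.uint8))
i=1+np.argmax(st[1:,4]);print(st[i]);xy=P[l==i][:,:2].astype(np.float32);print(cv2.minAreaRect(xy))
E
```

```text
{'clock': 0.0, 'joints': array([-1.27627754e+00,  2.63529308e-01, -4.89523316e-02,  1.25938910e+00,
       -3.07829953e-05,  1.41552947e+00]), 'dq': array([-6.11074668e-05,  5.72481056e-04, -1.60081848e-03, -1.32493505e-03,
        1.55064021e-03, -3.59449566e-04]), 'tau': array([ 1.77503771e-03, -6.37612581e+01,  3.84566689e+01,  1.35733449e-02,
       -4.75718946e-05, -2.88462502e-05]), 'tcp_pos': array([ 228.17658603, -472.51213037,  230.81613582]), 'tcp_rot': array([-3.06143836e+00, -7.00342565e-01,  1.65592390e-04]), 'force': array([ 0.61918692, -0.79163383,  0.40693772]), 'wrist_torque': array([ 0.01117956,  0.03652843, -0.01750145]), 'grip_force': 0.0, 'opening': 85.39027425867455}
top box [544. 146.  75.] 0.96
top spanner [617. 172.  82.] 0.94
top dropper_bottle_1 [626.   3.  66.] 0.81
top dropper_bottle_1 [553. 309.  67.] 0.71
top dropper_bottle_1 [562. -24.  27.] 0.4
top screw_cap_2 [563. -30.  26.] 0.87
top beaker_100 [466. 311.  21.] 0.64
top vial_4 [515. 281.  32.] 0.6
scene box [484. 184.  75.] 0.86
scene spanner [613. 178.  81.] 0.53
scene dropper_bottle_1 [551. 321.  42.] 0.83
scene dropper_bottle_1 [622.  -0.  65.] 0.58
scene beaker_100 [454. 317.  46.] 0.97
15730 73.89890731767832
[  244   185   149   133 13039]
((546.3892211914062, 145.30313110351562), (200.77940368652344, 240.35784912109375), 14.306098937988281)
```

View pics/top0.png

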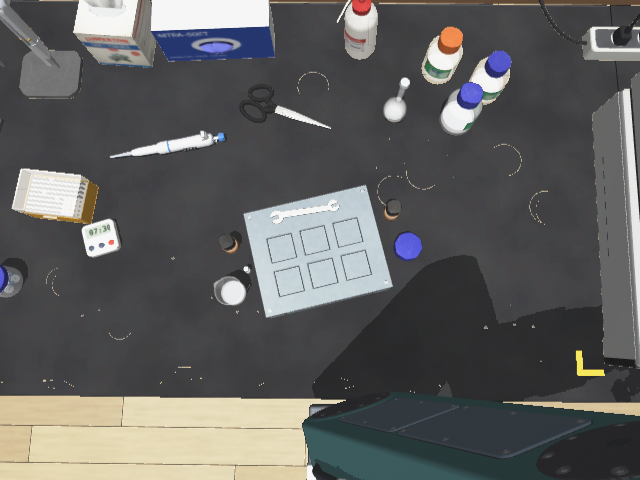

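```bash
python3 - <<'E'
from h import *
c=env.get_calibration("top");T=np.linalg.inv(np.array(c["pose"]));s=env.get_state()
def px(p):
    q=T[:3,:3]@p+T[:3,3];return (round(c["fx"]*q[0]/q[2]+c["cx"]),round(c["fy"]*q[1]/q[2]+c["cy"]))
im=cv2.imread("pics/top0.png");a=np.radians(14.3);A=np.array([[np.cos(a),-np.sin(a)],[np.sin(a),np.cos(a)]])
o=np.array([546.4,145.3])
for x in(-45,19):
    for y in(64,0,-64):
        w=A@[x,y]+o;print(x,y,w.round(1),px([*w,73]))
        q=np.array([px([*(A@[x+i,y+j]+o),75]) for i,j in((-24,-24),(24,-24),(24,24),(-24,24))])
        cv2.polylines(im,[q],True,(0,0,255),1)
cv2.imwrite("pics/c.png",cv2.resize(im[160:340,220:420],None,fx=3,fy=3))
print(R.from_rotvec(s["tcp_rot"]).as_matrix().round(3))
E
```

```text
-45 64 [487.  196.2] (289, 281)
-45 0 [502.8 134.2] (322, 273)
-45 -64 [518.6  72.2] (356, 265)
19 64 [549. 212.] (281, 248)
19 0 [564.8 150. ] (314, 240)
19 -64 [580.6  88. ] (347, 232)
[[ 0.901  0.435 -0.   ]
 [ 0.435 -0.901 -0.   ]
 [-0.     0.    -1.   ]]
```

View pics/c.png

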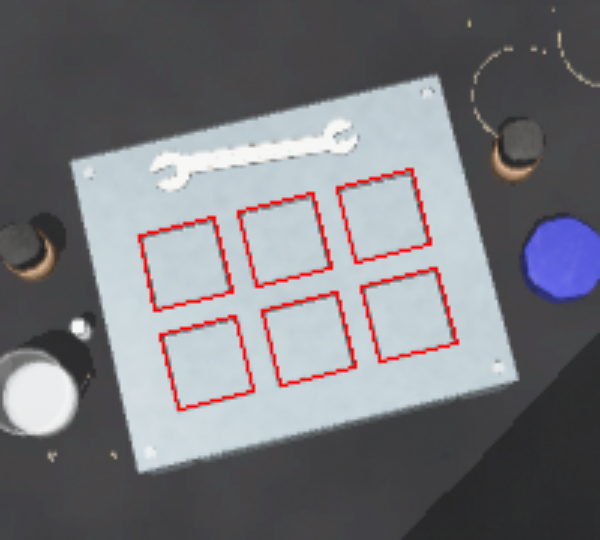

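The overlay shows the six openings line up with the computed positions, from (289,281) to (347,232) in the top image. The box yaw is 14.3°, and the margins look good.

>>> {"api": "carry_out", "payload": {"series": [{"spin":0.032,"fingers":0},{"spin":0.032,"fingers":0},{"tx":0.022,"ty":-0.086},{"tx":0.022,"ty":-0.086},{"tx":0.022,"ty":-0.086},{"tx":0.022,"ty":-0.086},{"tx":0.022,"ty":-0.086},{"tx":0.08,"ty":-0.054},{"tx":0.08,"ty":-0.054},{"tx":0.08,"ty":-0.054},{"tx":0.08,"ty":-0.054},{"tx":0.08,"ty":-0.054},{"tx":0.08,"ty":-0.054},{"tx":0.08,"ty":-0.054},{"tx":0.08,"ty":-0.054},{"tx":0.08,"ty":-0.054},{"tx":0},{"tx":0}], "grip_force": 20}}

```text
validation failed for argument at $.se...
```

```bash
cat >> h.py <<'E'
O=np.array([546.4,145.3]);a=np.radians(14.3);A=np.array([[np.cos(a),-np.sin(a)],[np.sin(a),np.cos(a)]])
def off(x,y,z):
    "tool-axis move (fraction of scale) from here to box point x,y at world z"
    s=env.get_state();M=R.from_rotvec(s["tcp_rot"]).as_matrix();w=np.array([*(A@[x,y]+O),z])
    print("clock",round(s["clock"],2),"box xy",(A.T@(s["tcp_pos"][:2]-O)).round(1),"z",s["tcp_pos"][2].round(2),"F",s["force"].round(2),
      "yaw",np.degrees(np.arctan2(M[1,0],M[0,0])).round(2),"open",round(s["opening"],1),"move",((w-s["tcp_pos"])@M/500).round(4))
E
python3 -c "
from h import *
off(-45,-64,85)"
```

```text
clock 0.7 box xy [-461.  -520.4] z 231.3 F [ 0.01 -0.12  0.75] yaw 25.77 open 85.4 move [ 0.9969 -0.729   0.2926]
```

>>> {"api": "carry_out", "payload": {"series": [{"tx":0,"ty":0,"tz":0,"spin":0.032,"fingers":0},{"tx":0,"ty":0,"tz":0,"spin":0.032,"fingers":0},{"tx":0.022,"ty":-0.086,"tz":0,"spin":0,"fingers":0},{"tx":0.022,"ty":-0.086,"tz":0,"spin":0,"fingers":0},{"tx":0.022,"ty":-0.086,"tz":0,"spin":0,"fingers":0},{"tx":0.022,"ty":-0.086,"tz":0,"spin":0,"fingers":0},{"tx":0.022,"ty":-0.086,"tz":0,"spin":0,"fingers":0},{"tx":0.08,"ty":-0.054,"tz":0,"spin":0,"fingers":0},{"tx":0.08,"ty":-0.054,"tz":0,"spin":0,"fingers":0},{"tx":0.08,"ty":-0.054,"tz":0,"spin":0,"fingers":0},{"tx":0.08,"ty":-0.054,"tz":0,"spin":0,"fingers":0},{"tx":0.08,"ty":-0.054,"tz":0,"spin":0,"fingers":0},{"tx":0.08,"ty":-0.054,"tz":0,"spin":0,"fingers":0},{"tx":0.08,"ty":-0.054,"tz":0,"spin":0,"fingers":0},{"tx":0.08,"ty":-0.054,"tz":0,"spin":0,"fingers":0},{"tx":0.08,"ty":-0.054,"tz":0,"spin":0,"fingers":0},{"tx":0,"ty":0,"tz":0,"spin":0,"fingers":0},{"tx":0,"ty":0,"tz":0,"spin":0,"fingers":0}], "grip_force": 20}}

```text
clock: 2.95
tcp_pos: [517.4, 73.2, 231.1]
tcp_rot: [3.117, 0.39, -0.001]
force: [0.3, 0.7, -0.6]
opening: 0.5
grip_force: 0.0
```

>>> {"api": "carry_out", "payload": {"series": [{"tx":0,"ty":0,"tz":0.06,"spin":0,"fingers":0},{"tx":0,"ty":0,"tz":0.06,"spin":0,"fingers":0},{"tx":0,"ty":0,"tz":0.06,"spin":0,"fingers":0},{"tx":0,"ty":0,"tz":0.06,"spin":0,"fingers":0},{"tx":0,"ty":0,"tz":0.05,"spin":0,"fingers":0},{"tx":0,"ty":0,"tz":0,"spin":0,"fingers":0},{"tx":0,"ty":0,"tz":0,"spin":0,"fingers":0}]}}

```text
clock: 3.82
tcp_pos: [518.0, 72.8, 87.5]
tcp_rot: [3.117, 0.388, 0.002]
force: [-0.2, -0.3, 0.6]
opening: -0.1
grip_force: 0.0
```

```bash
python3 -c "
from h import *
off(-45,-64,75)"
```

```text
clock 3.83 box xy [-45.5 -63.3] z 87.46 F [-0.23 -0.3   0.64] yaw 14.21 open -0.1 move [0.0009 0.0015 0.0249]
```

Lower to about 75 mm, then go down in 1 mm steps.

>>> {"api": "carry_out", "payload": {"series": [{"tx":0.001,"ty":0.001,"tz":0.012,"spin":0,"fingers":0},{"tx":0,"ty":0,"tz":0.012,"spin":0,"fingers":0},{"tx":0,"ty":0,"tz":0,"spin":0,"fingers":0}]}}

```text
clock: 4.2
tcp_pos: [518.1, 72.9, 73.9]
tcp_rot: [-3.117, -0.39, 0.001]
force: [-0.2, 0.7, 0.9]
opening: -0.1
grip_force: 0.0
```

>>> {"api": "carry_out", "payload": {"series": [{"tx":0,"ty":0,"tz":0.002,"spin":0,"fingers":0},{"tx":0,"ty":0,"tz":0.002,"spin":0,"fingers":0},{"tx":0,"ty":0,"tz":0,"spin":0,"fingers":0}]}}

```text
clock: 4.58
tcp_pos: [518.5, 73.0, 73.0]
tcp_rot: [3.117, 0.39, 0.001]
force: [-3.2, -1.4, 12.6]
opening: 0.2
grip_force: 6.1
```

>>> {"api": "carry_out", "payload": {"series": [{"tx":0,"ty":0,"tz":0.002,"spin":0,"fingers":0},{"tx":0,"ty":0,"tz":0,"spin":0,"fingers":0}]}}

```text
clock: 4.82
tcp_pos: [518.5, 72.9, 72.9]
tcp_rot: [3.117, 0.39, 0.002]
force: [-9.9, -0.3, 29.4]
opening: 0.2
grip_force: 14.6
```

>>> {"api": "carry_out", "payload": {"series": [{"tx":0,"ty":0,"tz":-0.02,"spin":0,"fingers":0},{"tx":0,"ty":0,"tz":0,"spin":0,"fingers":0},{"tx":0,"ty":-0.064,"tz":0,"spin":0,"fingers":0},{"tx":0,"ty":-0.064,"tz":0,"spin":0,"fingers":0},{"tx":0,"ty":0,"tz":0,"spin":0,"fingers":0},{"tx":0,"ty":0,"tz":0,"spin":0,"fingers":0}]}}

```text
clock: 5.58
tcp_pos: [502.7, 134.7, 81.1]
tcp_rot: [3.117, 0.39, -0.0]
force: [-0.4, -0.4, -0.4]
opening: 0.0
grip_force: 0.0
```

```bash
python3 -c "
from h import *
off(-45,0,72)"
```

```text
clock 5.58 box xy [-45.    0.6] z 81.07 F [-0.39 -0.35 -0.41] yaw 14.27 open 0.0 move [-0.      0.0011  0.0181]
```

>>> {"api": "carry_out", "payload": {"series": [{"tx":0,"ty":0.001,"tz":0.012,"spin":0,"fingers":0},{"tx":0,"ty":0,"tz":0.004,"spin":0,"fingers":0},{"tx":0,"ty":0,"tz":0.002,"spin":0,"fingers":0},{"tx":0,"ty":0,"tz":0,"spin":0,"fingers":0},{"tx":0,"ty":0,"tz":0,"spin":0,"fingers":0}]}}

```text
clock: 6.2
tcp_pos: [502.7, 133.8, 73.0]
tcp_rot: [3.117, 0.388, 0.001]
force: [-4.8, -2.4, 18.8]
opening: -0.2
grip_force: 9.1
```

Rigid too. Next: y = +64.

>>> {"api": "carry_out", "payload": {"series": [{"tx":0,"ty":0,"tz":-0.018,"spin":0,"fingers":0},{"tx":0,"ty":0,"tz":0,"spin":0,"fingers":0},{"tx":0,"ty":-0.064,"tz":0,"spin":0,"fingers":0},{"tx":0,"ty":-0.064,"tz":0,"spin":0,"fingers":0},{"tx":0,"ty":0,"tz":0,"spin":0,"fingers":0},{"tx":0,"ty":0,"tz":0.012,"spin":0,"fingers":0},{"tx":0,"ty":0,"tz":0.004,"spin":0,"fingers":0},{"tx":0,"ty":0,"tz":0.002,"spin":0,"fingers":0},{"tx":0,"ty":0,"tz":0,"spin":0,"fingers":0},{"tx":0,"ty":0,"tz":0,"spin":0,"fingers":0}]}}

```text
clock: 7.45
tcp_pos: [487.1, 196.4, 72.3]
tcp_rot: [-3.117, -0.389, -0.0]
force: [-0.4, -0.6, 0.7]
opening: -0.1
grip_force: 0.0
```

Almost no force at 72.3 mm, so this plate seems to give. I'll press further.

>>> {"api": "carry_out", "payload": {"series": [{"tx":0,"ty":0,"tz":0.002,"spin":0,"fingers":0},{"tx":0,"ty":0,"tz":0.002,"spin":0,"fingers":0},{"tx":0,"ty":0,"tz":0,"spin":0,"fingers":0},{"tx":0,"ty":0,"tz":0,"spin":0,"fingers":0}]}}

```text
clock: 7.95
tcp_pos: [487.0, 196.5, 70.3]
tcp_rot: [-3.117, -0.39, 0.0]
force: [0.1, 0.2, -0.8]
opening: -0.4
grip_force: 0.3
```

It gives. I'll press it down to the stop, which should be at about 67 mm.

>>> {"api": "carry_out", "payload": {"series": [{"tx":0,"ty":0,"tz":0.002,"spin":0,"fingers":0},{"tx":0,"ty":0,"tz":0.002,"spin":0,"fingers":0},{"tx":0,"ty":0,"tz":0.002,"spin":0,"fingers":0},{"tx":0,"ty":0,"tz":0.002,"spin":0,"fingers":0},{"tx":0,"ty":0,"tz":0,"spin":0,"fingers":0},{"tx":0,"ty":0,"tz":0,"spin":0,"fingers":0}]}}

```text
clock: 8.7
tcp_pos: [487.1, 196.6, 67.0]
tcp_rot: [-3.117, -0.39, -0.001]
force: [-3.4, -1.3, 16.3]
opening: -0.2
grip_force: 7.8
```

Hard stop reached at 67.0 mm, exactly 6 mm of travel. Now I'll lift away, then move clear.

>>> {"api": "carry_out", "payload": {"series": [{"tx":0,"ty":0,"tz":-0.01,"spin":0,"fingers":0},{"tx":0,"ty":0,"tz":-0.02,"spin":0,"fingers":0},{"tx":0,"ty":0,"tz":-0.06,"spin":0,"fingers":0},{"tx":0,"ty":0,"tz":-0.08,"spin":0,"fingers":0},{"tx":0,"ty":0,"tz":-0.08,"spin":0,"fingers":0},{"tx":0,"ty":0,"tz":-0.08,"spin":0,"fingers":0},{"tx":0,"ty":0.08,"tz":0,"spin":0,"fingers":0},{"tx":0,"ty":0.08,"tz":0,"spin":0,"fingers":0},{"tx":0,"ty":0.08,"tz":0,"spin":0,"fingers":0},{"tx":0,"ty":0.08,"tz":0,"spin":0,"fingers":0},{"tx":0,"ty":0.08,"tz":0,"spin":0,"fingers":0},{"tx":0,"ty":0.08,"tz":0,"spin":0,"fingers":0},{"tx":0,"ty":0.08,"tz":0,"spin":0,"fingers":0},{"tx":0,"ty":0.08,"tz":0,"spin":0,"fingers":0},{"tx":0,"ty":0.08,"tz":0,"spin":0,"fingers":0},{"tx":0,"ty":0,"tz":0,"spin":0,"fingers":0},{"tx":0,"ty":0,"tz":0,"spin":0,"fingers":0},{"tx":0,"ty":0,"tz":0,"spin":0,"fingers":0}]}}

```text
clock: 10.95
tcp_pos: [575.4, -151.5, 231.6]
tcp_rot: [-3.117, -0.391, -0.0]
force: [-1.0, -0.1, 0.6]
opening: 0.3
grip_force: 0.0
```

```bash
python3 -c "
from h import *
p,d=env.capture('top');cv2.imwrite('pics/e.png',cv2.resize(p[160:360,200:440,::-1],None,fx=3,fy=3))
for t in('spanner','dropper_bottle_1','screw_cap_2','beaker_100','vial_4'):
    for r in env.recognise(t,'top')[:2]: print(t,np.round(r['position']),round(r['p'],2))
P=pts('top',d);q=(P[...,:2]-O)@A
m=(d>0)&(abs(q[...,1])<60)&(q[...,0]<-95)&(q[...,0]>-180)&(P[...,2]>20);print(m.sum(),np.percentile(q[m][:,0],2))
m=(d>0)&(abs(q-[-45,64]).max(-1)<18);print('plate',np.median(P[m][:,2]))
m=(d>0)&(abs(q-[19,0]).max(-1)<18);print('plate',np.median(P[m][:,2]))
"
```

```text
spanner [612. 168.  82.] 0.85
dropper_bottle_1 [625.   1.  65.] 0.6
dropper_bottle_1 [555. 311.  66.] 0.52
screw_cap_2 [564. -29.  29.] 0.88
beaker_100 [468. 311.  19.] 0.91
1376 -179.69169331614182
plate 66.32150285484647
plate 72.15288892550939
```

View pics/e.png

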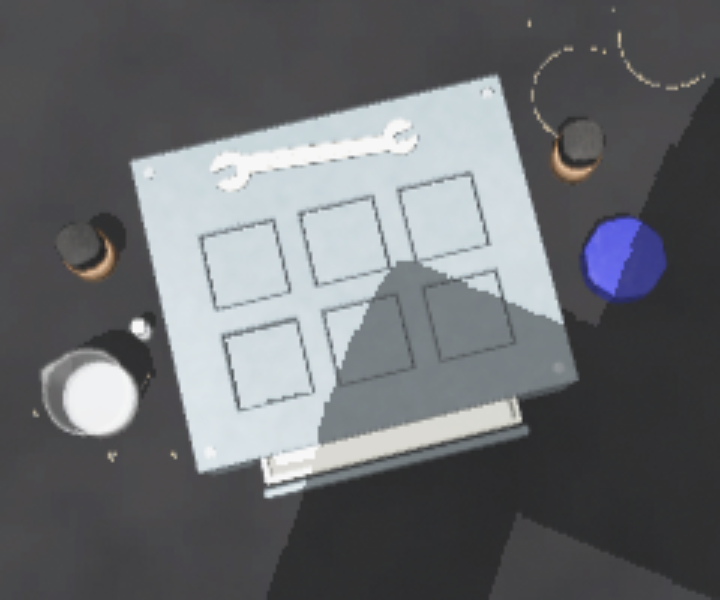

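The drawer stands out at the front, around (395,450) in the crop. The pressed plate is 6 mm below the others, and the bystanders are where they were.

```bash
python3 -c "
from station import env
print(env.hand_in())"
```

```text
the job is handed in; nothing more can be done
None
```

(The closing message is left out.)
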